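# Test the yarn winder's stop button and restart

### The arm

A 6-joint arm with a two-finger parallel gripper is mounted at the origin on the work surface. World frame = base frame: x ahead of the robot, y to its left, z up, the work surface at z = 0. Lengths are in m, angles in rad, forces in N, time in s.
With the tool pointing down it reaches from about 0.425 to 1.125 m from the base axis. Payload 14.9 kg.
Tool frame: the origin (TCP) lies at the very end of the fingers, on their centre line; the grasp point (between the pads) lies 19 mm behind it (bot.hold_point_z is the distance from the TCP to the grasp point, in m); z points along the fingers, y is the line along which they close (so a half turn about z gives the same grasp; the last joint's range is limited). The gripper opens to 91 mm and grips with 3 to 60 N. Pads are 32 mm wide; open, the fingers measure 118 mm over their backs; the gripper's body (76 mm by 178 mm) begins 60 mm behind the grasp point.
Start: joints at [-1.175, 0.379, 1.734, -0, 1.028, -0.033], TCP at [0.291, -0.637, 0.214] pointing down, gripper open.
Joint ranges: [-2.77, 2.77], [-0.74, 2.19], [0, 2.66], [-1.06, 4.2], [0.31, 2.87], [-3.08, 3.08]. Speed limits (rad/s): [1.89, 1.89, 2.39, 3.14, 3.14, 3.14].

### API

Orientations are given as a 3x3 rotation matrix whose columns are the frame's x, y, z axes.
In Python, from rig import bot, vision gives the robot as it stands. The module is installed in compiled form; this text tells all that it offers.
- The arm moves only by the tool step_arm, never from a script. Its argument "steps" is a list of rows, each a list of 7 numbers: the turn, a rotation vector about the tool's x, y, z in rad, then the shift along the tool's x, y, z in mm, then the closure, from -1 (fully open) to 1 (shut). In form: [[rx, ry, rz, dx, dy, dz, hand], ...]. A call has 1 to 12 rows; each row shifts and turns the commanded pose from where the row before left it, along the tool's axes as they then stand; what a row does not reach is not made up. A row lasts 1/10 s, in which the tool goes at most 50 mm and 8.59 degrees, less where a joint would pass 70% of its speed; a pose out of reach is approached as far as the arm can. A call with a gripper value outside its range is refused whole. The fingers move at their own pace and stop on an object; "grip_force" is the grip in N (left out, the last holds). Time passes only in rows, so rows that do not move let the fingers close. It gives the time, the measured TCP pose, the force, the opening and the grip force at its end, in the units of the state.
- bot.get_obs(): the state, without advancing time (a new reading comes with each control period).
- vision.camera(name): name is "scene" or "side" or "wrist"; returns a dict with "img" (384x512x3 uint8, red, green, blue), "camera_matrix" (3x3 intrinsics, pixels), "R" (3x3) and "t" (3): a world point X has camera coordinates R X + t. Camera axes: x right, y down, z forward; pixel columns grow to the right and rows downward; lengths in m; the calibration is good to about 2 mm. A picture is of the moment at which its call begins. There is no depth.
- bot.finish_job(): hands the job in; it is judged then, once.
Trained networks look in a picture, given as the dict that the camera call returned (one of the last four; its "shot" number tells which), for a name from the list of things; names that differ only in an ending like _2 or _b are one class to them, and where a whole thing is asked for, a point or a joint stands for the part that bears it (a point fixed in the world has none). Each returns a list of dicts, best first, with "score" (0 to 1); they miss things now and then, are a little off and sometimes report something else, mostly with a low value. They report only what shows in the picture. A call takes as long as a camera call. They do not tell look-alikes from the thing itself.
- vision.boxes_of(picture, name): "bbox" ([left, top, right, bottom] in pixels, round what is visible of it).
- vision.landmark_of(picture, name): "pixel" ([row, column] in pixels: a listed point, or the origin of a listed thing).
The state is a dict: "time": time; "joint_positions": joint angles; "dq": joint speeds; "effort": joint torques, N m; "eef_pos": TCP position; "tcp_rot": TCP orientation; "contact_force": force on the tool from outside, world axes, zero at the start; "wrist_torque": the same for the moment, N m; "width": finger opening in m; "grip_force": force on a finger pad.
Only numpy, scipy, OpenCV 4.12 (cv2) and the standard library are available. Lean on these libraries where they do the work, as an engineer would, in place of code of your own. Each camera call takes 0.05 s, during which the arm holds its last target. There are 200 camera calls.

### The job

Test the yarn winder's emergency stop and restart it, with fingertips only: press the big red mushroom button in until it latches, then push one of its ridges round clockwise until the button jumps out again and springs back straight, and then press the green start button fully in and let it go. Do not press the black jog button, nor the green one while the stop is latched, and leave the jars, cones, beakers and bowl standing where they are: nothing is to be lifted or shoved.

Things in the scene. Friction and masses are not known exactly. Their poses are not given: they have to be found in the camera images.
- stop_head (a point): Centre of the upper face of the red mushroom head (90 mm across) on the yellow stop station (box 120 x 120 x 50 mm, fixed, yaw varies). 88 mm above the bench when out, 82 mm pressed in; the face falls 3 mm towards the rim. z up; x along the line of its two finger ridges, which stand 24 to 42 mm from the axis on +x and -x; the face between them is bare. The frame sinks and turns with the head.
- ridge_a (a point): Middle of the top edge of the pushing face of the +x ridge: 33 mm out from the head's axis, 4 mm to +y in the head's frame, 18 mm above stop_head. The ridge is an 8 mm wall, 18 mm long (radially): this face is upright and looks to +y; behind it a ramp slopes down, ending about 20 mm from the x line. Push the face to -y to turn the head clockwise, the way that releases it.
- ridge_b (a point): The same on the -x ridge, half a turn round: 33 mm out, 4 mm to -y, 18 mm above stop_head; its upright face looks to -y of the head's frame and is pushed to +y to turn the head clockwise.
- station: The yellow stop station, fixed to the bench: box 120 x 120 x 50 mm with a black collar (60 mm across, to 60 mm above the bench) under the red mushroom head; origin at the centre of its underside, z up, x and y along its sides (the ridges lie along x while the head is not turned).
- start_box: Grey box 70 x 70 x 45 mm, fixed to the bench, that carries the green start button at its centre; origin at the centre of its underside, z up.
- jog_box: Grey box 70 x 70 x 45 mm, fixed to the bench, that carries the black jog button at its centre; origin at the centre of its underside, z up.
- stop (a joint): How far the mushroom head is pushed straight down, m: 0 out, 0.006 fully in. It resists with about 5 N, snaps over at about 0.004 and then stays latched in by itself. It moves alone when pressed: it does not turn.
- twist (a joint): Turn of the mushroom head clockwise seen from above, rad, 0 to 0.8 (stop). It needs a turning moment of about 0.06 N m and springs back to 0 when let go. With the head latched in, turning lifts it, and between about 0.4 and 0.65 rad it jumps out to 0; with the head turned it cannot be pushed in.
- start_top (a point): Centre of the top of the green start button, 34 mm across, on a grey box 70 x 70 x 45 mm fixed to the bench; z up. Top 67 mm above the bench when out; aluminium collar around it (50 mm across) 57 mm above the bench. Changes places with the black button from run to run.
- start (a joint): Travel of the green button, m: 0 out, 0.006 fully in (about 5 N); springs back.
- jog_top (a point): Centre of the top of the black jog button on a box like the green one's; not to be pressed.
- jog (a joint): Travel of the black jog button, m: 0 out, 0.006 in.
- cone_a: Bystander: orange yarn cone, 58 wide at the foot, 98 tall mm; origin at the centre of its underside, z up. Stands loose on the bench.
- cone_b: Bystander: teal yarn cone, 58 wide at the foot, 98 tall mm; origin at the centre of its underside, z up. Stands loose on the bench.
- jar_a: Bystander: amber jar with white cap, 52 across, 85 tall mm; origin at the centre of its underside, z up. Stands loose on the bench.
- jar_b: Bystander: blue jar with black cap, 52 across, 90 tall mm; origin at the centre of its underside, z up. Stands loose on the bench.
- beaker_a: Bystander: clear beaker, 66 across, 90 tall mm; origin at the centre of its underside, z up. Stands loose on the bench.
- beaker_b: Bystander: clear beaker, 66 across, 90 tall mm; origin at the centre of its underside, z up. Stands loose on the bench.
- mortar: Bystander: white ceramic bowl, 90 across, 50 tall mm; origin at the centre of its underside, z up. Stands loose on the bench.
There are look-alikes about, which are no part of the job. Leave any purple or yellow look-alike of the start_box alone.

How it is judged:
On the way, in this order (a step that is already met when the one before it is completed fails the run):
1. the red stop button is pressed in and latched (at least 5 mm) (value of joint stop above 0.005 m), for 0.2 s.
2. its head is turned clockwise by at least 0.25 rad (value of joint twist above 0.25 rad), for 0.02 s.
3. the stop button is out (within 1 mm) and turned back (within 0.1 rad) (value of joint stop below 0.001 m and value of joint twist below 0.1 rad), for 0.2 s.
4. the green start button is pressed in by at least 4.5 mm (value of joint start above 0.0045 m), for 0.02 s.
At the end, for the whole second after the job is handed in: The stop button is out (within 1 mm) and turned back (within 0.1 rad), the green and black buttons are out (within 1 mm), and every bystander stands upright (within 0.2 rad) within 30 mm of its starting place (all of step 3 and value of joint each of start, jog below 0.001 m and distance of each of cone_a, cone_b, jar_a, jar_b, beaker_a, beaker_b, mortar from where it was at the start of the episode below 0.03 m and angle between each of cone_a, cone_b, jar_a, jar_b, beaker_a, beaker_b, mortar's own z axis and vertical below 0.2 rad); the robot touches nothing.
It fails at once if the arm or the gripper's body, not the fingers, leans on the stop station or a button box (over 2 N) (contact force between the arm and station above 2 N or contact force between the arm and start_box above 2 N or contact force between the arm and jog_box above 2 N).
It fails at once if the black jog button is pressed by more than 3 mm (value of joint jog above 0.003 m).
It fails at once if the green button is pressed by more than 3 mm while the stop is latched in (value of joint each of start, stop above 0.003 m).
It fails at once if a bystander is lifted by more than 15 mm (height (world z) of any of cone_a, cone_b, jar_a, jar_b, beaker_a, beaker_b, mortar above 0.015 m).
It fails at once if a bystander is shoved by more than 30 mm or tipped by more than 0.5 rad (distance of any of cone_a, cone_b, jar_a, jar_b, beaker_a, beaker_b, mortar from where it was at the start of the episode above 0.03 m or angle between any of cone_a, cone_b, jar_a, jar_b, beaker_a, beaker_b, mortar's own z axis and vertical above 0.5 rad).
It also fails if it takes over 51 s, if anything falls off the work surface, if the arm or the gripper's body presses on something with over 40 N, if the wrist force passes 120 N, or if a joint passes its speed limit or range.

## Working session

There is one attempt and no reset: what is moved stays moved. The work goes in short steps, Python scripts to look and compute and a tool call to move; the robot and the scene stay as the last step left them, time stands still between calls to the robot, and variables do not carry over. Pictures are saved under pics/ and viewed, at most 10 in all, crops included, and the job is handed in when it is done.

Besides the shell and the picture viewer there is one more tool, called after "Emit:" as name([rows], argument=value, ...), one row to a line, values as JSON. step_arm: Moves the arm, as the interface text tells. Its arguments: {"type":"object","properties":{"steps":{"type":"array"},"grip_force":{"type":"number"}},"required":["steps"]}

```bash
mkdir -p pics; cat > h.py <<'E'
import numpy as np, cv2
from rig import bot, vision
def ray(c,px):
    K=c["camera_matrix"];R=np.array(c["R"]);t=np.array(c["t"])
    d=R.T@np.linalg.inv(K)@np.array([px[1],px[0],1.]);return -R.T@t,d
def atz(c,px,z):
    o,d=ray(c,px);return (o+d*(z-o[2])/d[2]).round(4)
def proj(c,X):
    p=c["camera_matrix"]@(np.array(c["R"])@np.array(X)+c["t"]);return p[:2]/p[2]
def save(c,n,s=1):
    cv2.imwrite("pics/"+n,cv2.resize(c["img"][:,:,::-1],None,fx=s,fy=s,interpolation=cv2.INTER_CUBIC))
Z=dict(stop_head=.088,ridge_a=.106,ridge_b=.106,start_top=.067,jog_top=.067,station=0,start_box=0,jog_box=0,cone_a=0,jar_a=0,beaker_a=0,mortar=0)
E
python3 - <<'E'
from h import *
ims=[]
for n in ["scene","side"]:
    c=vision.camera(n);save(c,n+"0.png",1.5)
    for k,z in Z.items():
        print(n,k,[(round(r["score"],2),[int(v) for v in r["pixel"]],atz(c,r["pixel"],z)[:2]) for r in vision.landmark_of(c,k)[:4]])
o=bot.get_obs();print(o["time"],o["eef_pos"],o["tcp_rot"])
E
```

```text
scene stop_head [(0.92, [196, 246], array([ 0.5274, -0.0167])), (0.52, [190, 250], array([0.5003, 0.0136]))]
scene ridge_a [(0.71, [185, 240], array([ 0.4873, -0.0146])), (0.63, [194, 248], array([ 0.5439, -0.019 ]))]
scene ridge_b [(0.71, [185, 240], array([ 0.4873, -0.0146])), (0.63, [194, 248], array([ 0.5439, -0.019 ]))]
scene start_top [(0.39, [158, 312], array([0.3856, 0.352 ])), (0.39, [204, 313], array([0.6431, 0.1542])), (0.38, [182, 325], array([0.5574, 0.2731]))]
scene jog_top [(0.54, [222, 160], array([ 0.4936, -0.278 ]))]
scene station [(0.64, [215, 248], array([0.5068, 0.0009]))]
scene start_box [(0.7, [286, 146], array([ 0.6459, -0.3712])), (0.67, [197, 324], array([0.5513, 0.2818])), (0.61, [221, 311], array([0.6408, 0.1568])), (0.57, [176, 308], array([0.3974, 0.3311]))]
scene jog_box [(0.86, [239, 165], array([ 0.487 , -0.2711])), (0.4, [221, 163], array([ 0.399 , -0.2478])), (0.24, [261, 293], array([ 0.7623, -0.003 ])), (0.17, [240, 346], array([0.768 , 0.1871]))]
scene cone_a [(0.82, [286, 145], array([ 0.6435, -0.3726])), (0.72, [188, 264], array([0.387 , 0.1379
[... 914 characters left out ...]
028 ]))]
side start_box [(0.6, [313, 221], array([0.4022, 0.3356])), (0.57, [270, 199], array([0.5424, 0.284 ]))]
side jog_box [(0.89, [178, 326], array([ 0.5143, -0.2907]))]
side cone_a [(0.78, [270, 275], array([0.3874, 0.1409])), (0.66, [158, 312], array([ 0.6209, -0.3533]))]
side jar_a [(0.83, [212, 331], array([ 0.4006, -0.1571]))]
side beaker_a [(0.84, [267, 142], array([0.6697, 0.3855])), (0.63, [168, 250], array([ 0.7527, -0.1473]))]
side mortar [(0.6, [182, 216], array([ 0.7867, -0.0087]))]
1.3 [ 0.29104427 -0.63664965  0.21395511] [[ 9.09475071e-01  4.15758456e-01  2.83679140e-05]
 [ 4.15758457e-01 -9.09475071e-01 -1.94355231e-05]
 [ 1.77194275e-05  2.94703239e-05 -9.99999999e-01]]
```

View pics/scene0.png

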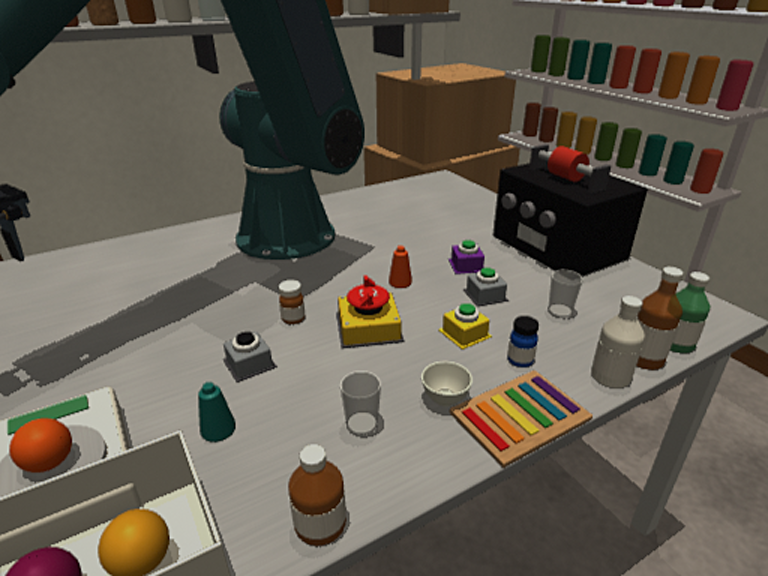

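View pics/side0.png

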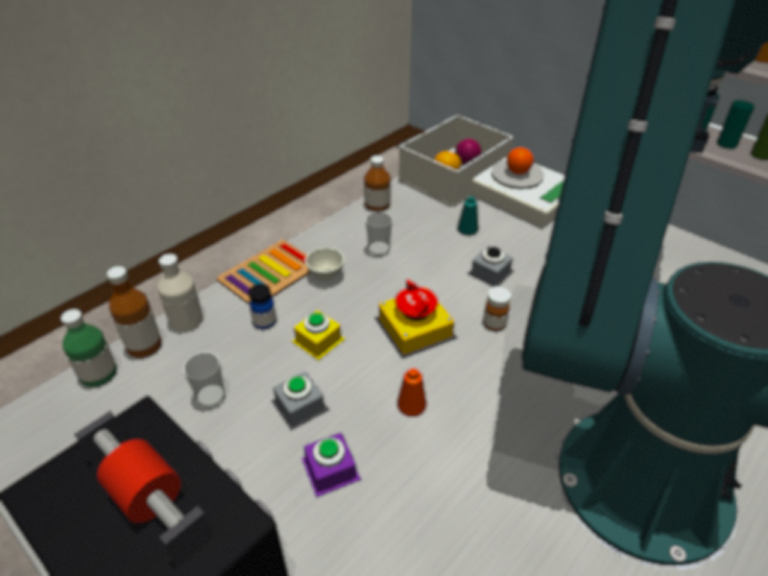

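The grey start box is near (0.55, 0.28), the stop head near (0.525, -0.02) and the jog button at (0.50, -0.27). The purple and yellow look-alikes are at (0.40, 0.34) and (0.64, 0.15). Next I'll move closer and look with the wrist camera.

Emit:
step_arm([
  [0, 0, 0, 33, -33, -12, 1],
  [0, 0, 0, 33, -33, -12, 1],
  [0, 0, 0, 33, -33, -12, 1],
  [0, 0, 0, 33, -33, -12, 1],
  [0, 0, 0, 33, -33, -12, 1],
  [0, 0, 0, 33, -33, -12, 1],
  [0, 0, 0, 33, -33, -12, 1],
  [0, 0, 0, 33, -33, -12, 1],
  [0, 0, 0, 33, -33, -12, 1],
  [0, 0, 0, 33, -33, -12, 1],
  [0, 0, 0, 33, -33, -12, 1],
  [0, 0, 0, 0, 0, 0, 1],
])

```text
time: 2.5
eef_pos: [0.472, -0.1519, 0.3478]
tcp_rot: [[0.908, 0.42, 0.003], [0.42, -0.908, -0.0], [0.002, 0.001, -1.0]]
contact_force: [0.6, 0.2, -0.4]
width: 0.0008
grip_force: 0.0
```

```bash
cat > w.py <<'E'
import sys
from h import *
c=vision.camera("wrist");save(c,sys.argv[1],1.5)
for k in ["stop_head","ridge_a","ridge_b","start_top","jog_top","station"]:
    print(k,[(round(r["score"],2),[int(v) for v in r["pixel"]],atz(c,r["pixel"],Z[k])[:2]) for r in vision.landmark_of(c,k)[:4]])
o=bot.get_obs();print(o["time"],o["eef_pos"],o["tcp_rot"].round(3) if hasattr(o["tcp_rot"],"round") else o["tcp_rot"],o["width"],o["contact_force"])
print("cam",-np.array(c["R"]).T@np.array(c["t"]))
E
python3 w.py w1.png
```

```text
stop_head [(0.76, [87, 166], array([ 0.5122, -0.0122]))]
ridge_a [(0.76, [106, 148], array([ 0.4841, -0.005 ])), (0.73, [67, 181], array([ 0.5414, -0.0244]))]
ridge_b [(0.76, [106, 148], array([ 0.4841, -0.005 ])), (0.73, [67, 181], array([ 0.5414, -0.0244]))]
start_top []
jog_top [(0.87, [180, 342], array([ 0.4976, -0.2698]))]
station [(0.85, [90, 182], array([ 0.512 , -0.0126])), (0.29, [170, 332], array([ 0.4998, -0.2707]))]
2.85 [ 0.46979124 -0.15651746  0.34552434] [[ 0.91   0.414 -0.001]
 [ 0.414 -0.91   0.   ]
 [-0.    -0.    -1.   ]] 0.0006939770155658857 [-0.63783759  0.3096466   0.28221625]
cam [ 0.53988122 -0.11949758  0.51846034]
```

View pics/w1.png

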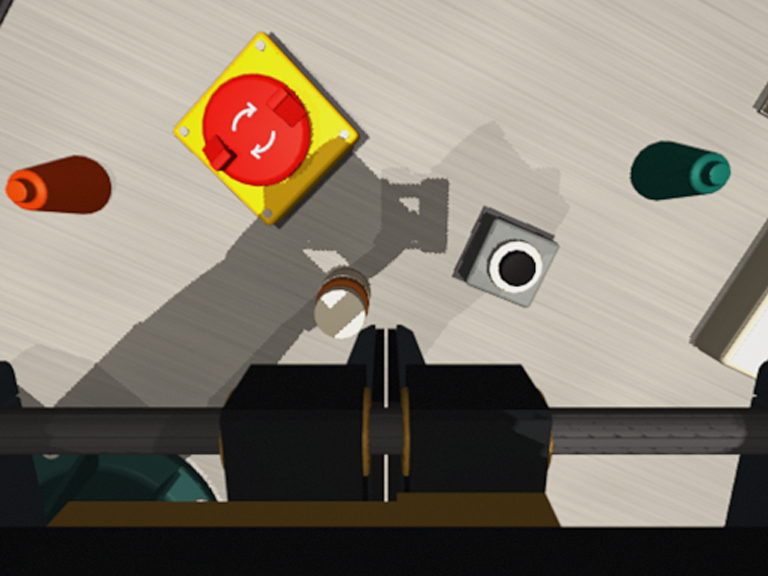

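The red head is near (0.512, -0.012). I'll align tool x with the head's y axis (about 73° yaw) and look again from closer.

Emit:
step_arm([
  [0, 0, 0, 15, -18, 32, 1],
  [0, 0, 0, 15, -18, 32, 1],
  [0, 0, 0, 15, -18, 31, 1],
  [0, 0, -0.141, 0, 0, 0, 1],
  [0, 0, -0.141, 0, 0, 0, 1],
  [0, 0, -0.141, 0, 0, 0, 1],
  [0, 0, -0.141, 0, 0, 0, 1],
  [0, 0, -0.141, 0, 0, 0, 1],
  [0, 0, -0.141, 0, 0, 0, 1],
  [0, 0, 0, 0, 0, 0, 1],
  [0, 0, 0, 0, 0, 0, 1],
])

```text
time: 3.95
eef_pos: [0.4886, -0.0883, 0.2508]
tcp_rot: [[0.297, 0.955, -0.0], [0.955, -0.297, 0.0], [-0.0, -0.0, -1.0]]
contact_force: [0.0, -1.7, 0.0]
width: 0.0005
grip_force: 0.0
```

```bash
python3 w.py w2.png
```

```text
stop_head [(0.84, [98, 257], array([ 0.5127, -0.0113]))]
ridge_a [(0.77, [102, 223], array([ 0.4827, -0.0059])), (0.66, [100, 296], array([ 0.5458, -0.0236]))]
ridge_b [(0.77, [102, 223], array([ 0.4827, -0.0059])), (0.66, [100, 296], array([ 0.5458, -0.0236]))]
start_top []
jog_top []
station [(0.89, [99, 258], array([ 0.5144, -0.0121]))]
4.3 [ 0.48873301 -0.08779126  0.25094414] [[ 0.293  0.956  0.   ]
 [ 0.956 -0.293 -0.   ]
 [-0.     0.    -1.   ]] 0.0007564614190646945 [-0.11977661 -0.0979482   0.56702028]
cam [ 0.51070581 -0.01539165  0.42124686]
```

View pics/w2.png

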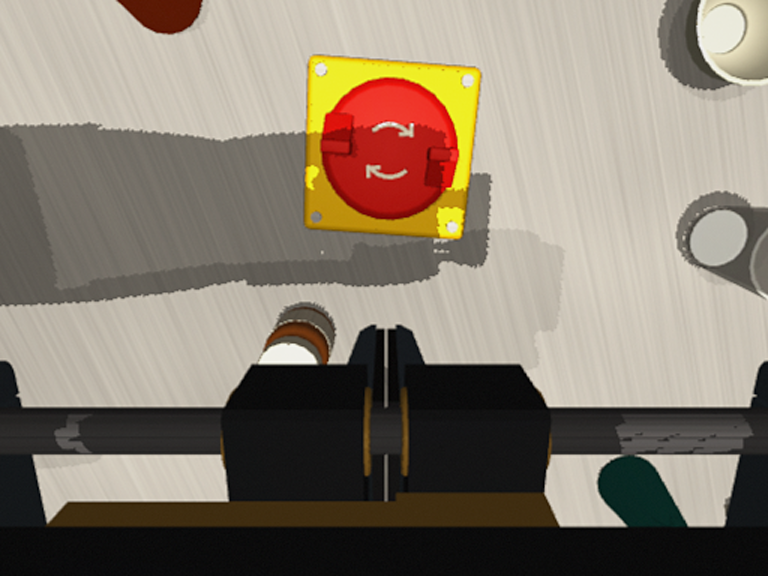

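Ridge A is on the right with its ramp below, as expected, and the head yaw comes out at about -22°. Now I'll move over the centre and press.

Emit:
step_arm([
  [0, 0, 0.087, 0, 0, 0, 1],
  [0, 0, 0, 40, -3, 10, 1],
  [0, 0, 0, 39, -3, 10, 1],
  [0, 0, 0, 0, 0, 45, 1],
  [0, 0, 0, 0, 0, 45, 1],
  [0, 0, 0, 0, 0, 40, 1],
  [0, 0, 0, 0, 0, 8, 1],
  [0, 0, 0, 0, 0, 0, 1],
  [0, 0, 0, 0, 0, 0, 1],
])

```text
time: 5.2
eef_pos: [0.5139, -0.0124, 0.0946]
tcp_rot: [[0.374, 0.927, 0.002], [0.927, -0.374, -0.0], [0.001, 0.002, -1.0]]
contact_force: [0.5, 0.2, 0.8]
width: 0.0006
grip_force: 0.0
```

Emit:
step_arm([
  [0, 0, 0, 0, 0, 4, 1],
  [0, 0, 0, 0, 0, 3, 1],
  [0, 0, 0, 0, 0, 3, 1],
  [0, 0, 0, 0, 0, 2, 1],
  [0, 0, 0, 0, 0, 0, 1],
])

```text
time: 5.7
eef_pos: [0.5132, -0.0123, 0.0817]
tcp_rot: [[0.374, 0.928, 0.0], [0.928, -0.374, -0.0], [0.0, 0.0, -1.0]]
contact_force: [-3.6, 0.2, 14.7]
width: 0.0004
grip_force: 7.5
```

Emit:
step_arm([
  [0, 0, 0, 0, 0, 0, 1],
  [0, 0, 0, 0, 0, 0, 1],
  [0, 0, 0, 0, 0, -25, 1],
  [0, 0, 0, 0, 0, -23, 1],
  [0, 0, 0, 28, 33, 0, 1],
  [0, 0, 0, 0, 0, 0, 1],
  [0, 0, 0, 0, 0, 0, 1],
])

```text
time: 6.4
eef_pos: [0.5538, 0.0016, 0.1287]
tcp_rot: [[0.373, 0.928, -0.0], [0.928, -0.373, 0.0], [-0.0, -0.0, -1.0]]
contact_force: [-1.3, 0.3, -0.9]
width: 0.0003
grip_force: 0.0
```

```bash
python3 - <<'E'
from h import *
c=vision.camera("side");d=vision.camera("scene")
def crop(c,X):
    u,v=proj(c,X).astype(int);return cv2.resize(c["img"][v-45:v+45,u-60:u+60,::-1],(400,300),interpolation=cv2.INTER_CUBIC)
cv2.imwrite("pics/c1.png",np.hstack([crop(c,[.52,0,.1]),crop(d,[.52,0,.1])]))
for n,q in(("side",c),("scene",d)):
  for k,z in(("stop_head",.082),("ridge_a",.1)):
    print(n,k,[(round(r["score"],2),atz(q,r["pixel"],z)[:2]) for r in vision.landmark_of(q,k)[:2]])
print(bot.get_obs()["eef_pos"])
E
```

```text
side stop_head [(0.56, array([ 0.5163, -0.0163]))]
side ridge_a [(0.79, array([ 0.4743, -0.0045])), (0.73, array([ 0.543 , -0.0218]))]
scene stop_head [(0.59, array([ 0.5076, -0.008 ]))]
scene ridge_a [(0.7, array([ 0.5377, -0.0125])), (0.7, array([ 0.4906, -0.012 ]))]
[0.55314569 0.00122842 0.12870403]
```

View pics/c1.png

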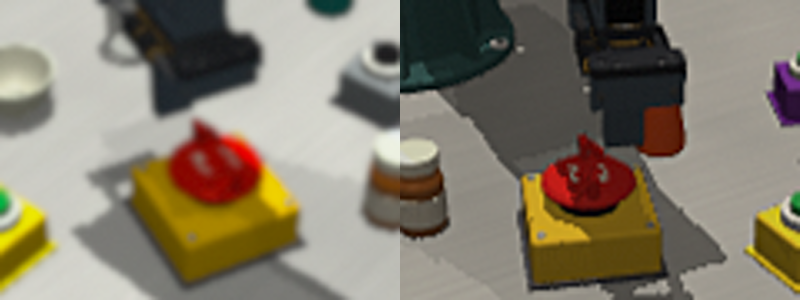

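Emit:
step_arm([
  [0, 0, 0, 0, 0, 20, 1],
  [0, 0, 0, 0, 0, 17, 1],
  [0, 0, 0, 0, 0, 0, 1],
  [0, 0, 0, -4, 0, 0, 1],
  [0, 0, 0, -4, 0, 0, 1],
  [0, 0, 0, -4, 0, 0, 1],
  [0, 0, 0, 0, 0, 0, 1],
])

```text
time: 7.4
eef_pos: [0.5495, -0.0103, 0.0926]
tcp_rot: [[0.374, 0.927, 0.001], [0.927, -0.374, -0.0], [0.0, 0.001, -1.0]]
contact_force: [1.5, 0.8, 0.1]
width: 0.0004
grip_force: 0.4
```

Emit:
step_arm([
  [0, 0, 0, -4, 0, 0, 1],
  [0, 0, 0, -4, 0, 0, 1],
  [0, 0, 0, 0, 0, 0, 1],
])

```text
time: 7.7
eef_pos: [0.5461, -0.0175, 0.092]
tcp_rot: [[0.374, 0.927, -0.0], [0.927, -0.374, -0.0], [-0.0, -0.0, -1.0]]
contact_force: [-0.2, 0.6, 0.6]
width: 0.0004
grip_force: 0.6
```

Emit:
step_arm([
  [0, 0, 0, -4, 0, 0, 1],
  [0, 0, 0, -4, 0, 0, 1],
  [0, 0, 0, 0, 0, 0, 1],
])

```text
time: 8.0
eef_pos: [0.5433, -0.0249, 0.0919]
tcp_rot: [[0.374, 0.927, 0.0], [0.927, -0.374, -0.0], [0.0, 0.0, -1.0]]
contact_force: [1.3, 2.0, -0.6]
width: 0.0003
grip_force: 1.0
```

Emit:
step_arm([
  [0, 0, 0, -3, 0, 0, 1],
  [0, 0, 0, -2, 0, 0, 1],
  [0, 0, 0, 0, 0, 0, 1],
])

```text
time: 8.3
eef_pos: [0.5425, -0.0291, 0.0923]
tcp_rot: [[0.374, 0.927, 0.002], [0.927, -0.374, 0.001], [0.001, 0.002, -1.0]]
contact_force: [6.2, 7.9, -1.6]
width: 0.0005
grip_force: 4.3
```

```bash
cat > s.py <<'E'
import sys
from h import *
c=vision.camera("side");d=vision.camera("scene")
def crop(c,X):
    u,v=proj(c,X).astype(int);return cv2.resize(c["img"][v-45:v+45,u-60:u+60,::-1],(400,300),interpolation=cv2.INTER_CUBIC)
cv2.imwrite("pics/"+sys.argv[1],np.hstack([crop(c,[.52,0,.1]),crop(d,[.52,0,.1])]))
o=bot.get_obs();print(o["eef_pos"],o["contact_force"])
E
python3 s.py c2.png
```

```text
[ 0.54254012 -0.02896056  0.09234857] [ 6.46983193  7.50779247 -1.4586327 ]
```

View pics/c2.png

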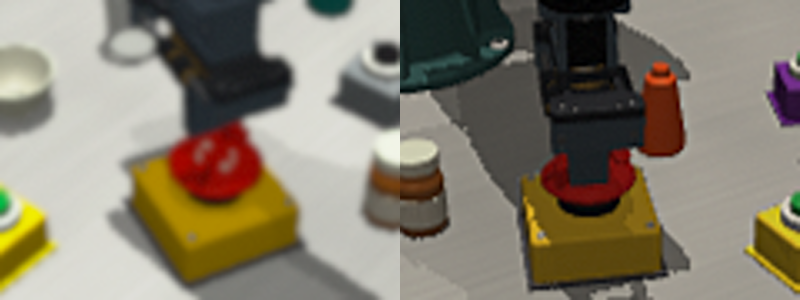

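The side force has risen to about 10 N and more of the black collar shows under the head, so it looks to be at the twist stop and popped out. I'll back off and check.

Emit:
step_arm([
  [0, 0, 0, 6, 0, 0, 1],
  [0, 0, 0, 10, 0, 0, 1],
  [0, 0, 0, 10, 0, 0, 1],
  [0, 0, 0, 8, 0, 0, 1],
  [0, 0, 0, 0, 0, -40, 1],
  [0, 0, 0, 30, 0, -30, 1],
  [0, 0, 0, 0, 0, 0, 1],
  [0, 0, 0, 0, 0, 0, 1],
])

```text
time: 9.2
eef_pos: [0.5656, 0.0309, 0.1622]
tcp_rot: [[0.372, 0.928, 0.001], [0.928, -0.372, -0.0], [0.0, 0.001, -1.0]]
contact_force: [-1.6, -1.0, -0.6]
width: 0.0004
grip_force: 0.0
```

```bash
python3 s.py c3.png; python3 - <<'E'
from h import *
for n in("side","scene"):
  q=vision.camera(n)
  for k in("stop_head","start_top","start_box"):
    print(n,k,[(round(r["score"],2),atz(q,r["pixel"],Z[k])[:2]) for r in vision.landmark_of(q,k)[:3]])
E
```

```text
[0.5644498  0.03013105 0.16084435] [-0.07501543 -0.23865007  0.31597355]
side stop_head [(0.95, array([ 0.5209, -0.0309]))]
side start_top [(0.69, array([0.4043, 0.3398])), (0.66, array([ 0.5851, -0.2918])), (0.57, array([0.549 , 0.2786]))]
side start_box [(0.96, array([0.411 , 0.3307])), (0.72, array([0.6433, 0.156 ])), (0.58, array([0.5456, 0.2879]))]
scene stop_head [(0.64, array([ 0.5086, -0.0218])), (0.23, array([ 0.6244, -0.067 ]))]
scene start_top [(0.63, array([0.385 , 0.3442])), (0.56, array([0.645 , 0.1499])), (0.4, array([0.5532, 0.2877]))]
scene start_box [(0.63, array([0.6431, 0.1543])), (0.62, array([0.3988, 0.3492]))]
```

View pics/c3.png

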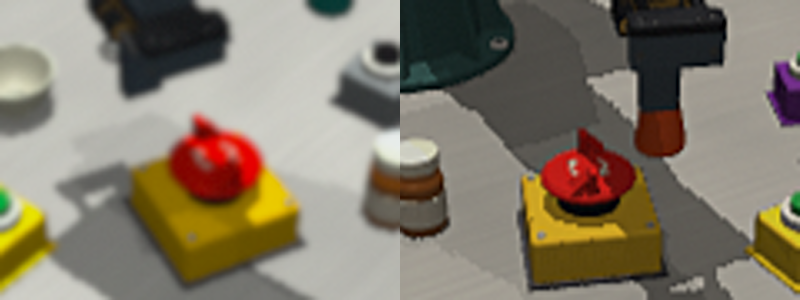

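The head is out again: its ridge tip sits about 5 px higher than when latched, and the ridge line is back straight. On to the green button.

Emit:
step_arm([
  [0, 0, 0, 28, -21, -18, 1],
  [0, 0, 0, 28, -21, -18, 1],
  [0, 0, 0, 28, -21, -18, 1],
  [0, 0, 0, 28, -21, -18, 1],
  [0, 0, 0, 28, -21, -18, 1],
  [0, 0, 0, 0, 0, 0, 1],
  [0, 0, 0, 0, 0, 0, 1],
])

```text
time: 10.4
eef_pos: [0.5202, 0.1997, 0.2521]
tcp_rot: [[0.372, 0.928, 0.001], [0.928, -0.372, 0.0], [0.0, 0.0, -1.0]]
contact_force: [-0.5, 0.0, -0.1]
width: 0.0003
grip_force: 0.0
```

```bash
python3 w.py w3.png
```

```text
stop_head []
ridge_a [(0.29, [230, 487], array([0.7178, 0.0696]))]
ridge_b [(0.29, [230, 487], array([0.7178, 0.0696]))]
start_top [(0.96, [90, 245], array([0.542 , 0.2868])), (0.95, [176, 373], array([0.6365, 0.1526])), (0.77, [92, 99], array([0.4049, 0.3387]))]
jog_top []
station []
10.75 [0.52029851 0.19855937 0.251488  ] [[ 0.375  0.927 -0.001]
 [ 0.927 -0.375 -0.   ]
 [-0.    -0.001 -1.   ]] 0.0003674725634541959 [-0.52968845  0.71117515 -0.62073722]
cam [0.54787971 0.27050611 0.42256413]
```

View pics/w3.png

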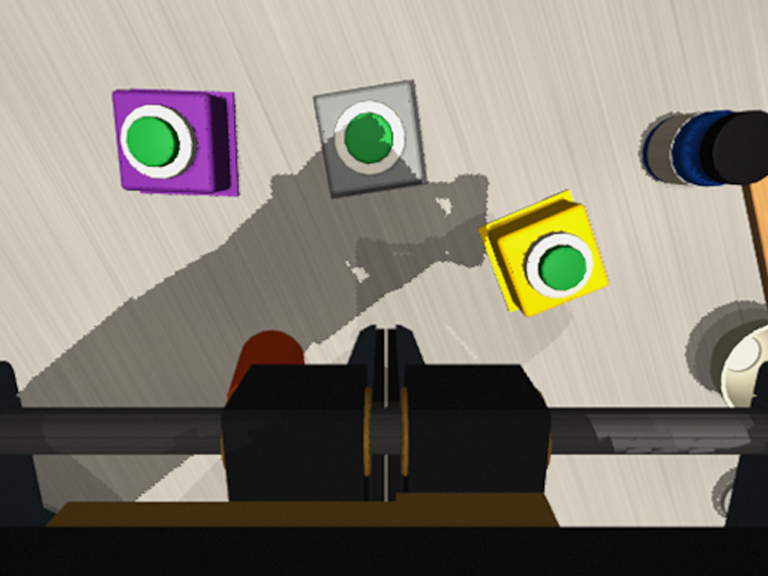

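The grey box's green button is at pixel (369, 138), about (0.543, 0.286), and matches the network's result. Next I'll go above it, press and release.

Emit:
step_arm([
  [0, 0, 0, 45, -6, 10, 1],
  [0, 0, 0, 44, -6, 10, 1],
  [0, 0, 0, 0, 0, 45, 1],
  [0, 0, 0, 0, 0, 45, 1],
  [0, 0, 0, 0, 0, 45, 1],
  [0, 0, 0, 0, 0, 20, 1],
  [0, 0, 0, 0, 0, 0, 1],
  [0, 0, 0, 0, 0, 0, 1],
])

```text
time: 11.55
eef_pos: [0.5428, 0.2862, 0.0774]
tcp_rot: [[0.374, 0.927, -0.0], [0.927, -0.374, -0.0], [-0.0, -0.0, -1.0]]
contact_force: [-0.3, 0.2, 1.1]
width: 0.0007
grip_force: 0.0
```

Emit:
step_arm([
  [0, 0, 0, 0, 0, 5, 1],
  [0, 0, 0, 0, 0, 4, 1],
  [0, 0, 0, 0, 0, 4, 1],
  [0, 0, 0, 0, 0, 2, 1],
  [0, 0, 0, 0, 0, 0, 1],
])

```text
time: 12.05
eef_pos: [0.543, 0.2865, 0.0623]
tcp_rot: [[0.374, 0.928, 0.001], [0.928, -0.374, 0.0], [0.001, 0.001, -1.0]]
contact_force: [2.6, 0.9, 4.1]
width: 0.0004
grip_force: 2.1
```

Emit:
step_arm([
  [0, 0, 0, 0, 0, 1.5, 1],
  [0, 0, 0, 0, 0, 1, 1],
  [0, 0, 0, 0, 0, 0, 1],
])

```text
time: 12.35
eef_pos: [0.5431, 0.2866, 0.061]
tcp_rot: [[0.374, 0.928, 0.001], [0.928, -0.374, 0.0], [0.001, 0.001, -1.0]]
contact_force: [-4.3, -2.6, 23.2]
width: 0.0005
grip_force: 11.8
```

The force jumped to 23 N at z = 0.061, so the button is fully in. Now I'll let it go.

Emit:
step_arm([
  [0, 0, 0, 0, 0, -10, 1],
  [0, 0, 0, 0, 0, -40, 1],
  [0, 0, 0, 0, 0, -45, 1],
  [0, 0, 0, -45, 0, -10, 1],
  [0, 0, 0, -45, 0, -10, 1],
  [0, 0, 0, 0, 0, 0, 1],
  [0, 0, 0, 0, 0, 0, 1],
])

```text
time: 13.05
eef_pos: [0.5086, 0.2023, 0.1747]
tcp_rot: [[0.375, 0.927, 0.0], [0.927, -0.375, 0.0], [0.0, 0.0, -1.0]]
contact_force: [0.1, 0.2, 0.8]
width: 0.0007
grip_force: 0.0
```

```bash
python3 - <<'E'
from h import *
print(bot.get_obs()["contact_force"],bot.get_obs()["eef_pos"]);print(bot.finish_job())
E
```

```text
[0.12722337 0.23761199 0.77242124] [0.50856053 0.20229543 0.17471088]
the job is handed in; nothing more can be done
None
```

I pressed the red stop in, turned it clockwise until it popped out and sprang back, then pressed the green start button fully in and released it, and handed the job in at about 13 s; no verdict came back.

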